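Bed a heat sink on its fixture's three datums

TASK

Position the finned heat sink that stands on the dark drilling fixture. First press it straight down so that the orange lift pad under it goes in and the sink lies flat on the fixture's dark face; after that slide it on the face until it is fully home and square against both the long brass back rail and the short brass side stop. Let go of it there, and leave the bottle, the blue circuit board and the tape roll alone.

Things in the scene. Friction and masses are not known exactly. Their poses are not given: they have to be found in the camera images.
- fixture: Fixture fixed to the bench: dark steel plate 130 x 130 mm, 14 mm thick; its upper face is the primary face. Origin: centre of the underside, z up. Two fixed brass stops stand on it, at the +x and the +y side of the sink; the face is open at -x and -y. A sink that is home has its centre at x = +12, y = +12, z = +27 mm of this frame, axes parallel to it.
- rail_face (a point): Middle of the stop face of the long brass back rail (46 mm along the fixture's y, 12 mm thick, 14 mm high above the plate). The face is the plane x = +34 mm of the fixture, looking to -x. Axes as the fixture's.
- stop_face (a point): Middle of the stop face of the short brass side stop (18 mm along the fixture's x, 12 mm thick, 14 mm high above the plate). The face is the plane y = +37 mm of the fixture, looking to -y. Axes as the fixture's.
- lift (a joint): How far the orange lift pad (29 x 29 mm, level, in a window of the plate) is pressed in (m). At 0 it stands 6 mm proud of the face and carries the sink clear of it; 0.006 is flush; 0.007 its end stop, 1 mm below the face. A stiff sliding fit without spring: about 5 N moves it, and it stays where it is left.
- lift_top (a point): Centre of the upper face of the orange lift pad, at x = -10, y = -10 mm of the fixture's frame.
- sink_center (a point): Centre (half-way up) of the loose bright aluminium heat sink: 44 mm (its x) x 50 mm (its y) x 26 mm high, about 0.1 kg, thin upright fins along its x on a 5 mm base; z up. It starts flat on the raised lift pad, centre within about 9 mm of the pad's, axes within 0.2 rad of the fixture's. Press it on the fin tips; push it on any side.
- flux_bottle: Bystander: small bottle with black cap, 38 mm diameter, 102 mm high; origin at the centre of its underside.
- blue_board: Bystander: small blue circuit board on spacers, 45 x 60 x 20 mm; origin at the centre of its underside.
- tape_roll: Bystander: blue roll of tape lying flat, 67 mm diameter, 19 mm high; origin at the centre of its underside.
Not all that is in view belongs to the job. Of the things that look like the part that bears sink_center, the smallest one is meant.

How it is judged:
On the way, in this order (a step that is already met when the one before it is completed fails the run):
1. the sink has been pressed down: the lift pad is in and the sink lies flat on the fixture's face (value of joint lift above 0.005 m and z of sink_center in the frame of fixture below 0.0285 m and angle between sink_center's own z axis and vertical below 0.04 rad), for 0.2 s.
2. the sink is home against the back rail and the side stop (x of sink_center in the frame of fixture above 0.0098 m and y of sink_center in the frame of fixture above 0.0098 m), for 0.1 s.
At the end, for the whole second after the job is handed in: The sink lies flat on the fixture's face (height within 1.5 mm, tilt under 0.04 rad) with the lift pad pressed in, its centre within 2.2 mm of the home place against both stops and square to them within 0.05 rad (all of step 1 and all of step 2 and x of sink_center in the frame of fixture below 0.0142 m and y of sink_center in the frame of fixture below 0.0142 m and z of sink_center in the frame of fixture above 0.0255 m and angle between the x axis of sink_center and the x axis of fixture, either way round below 0.05 rad); the robot touches nothing.
It fails at once if a bystander was moved more than 20 mm (distance of any of flux_bottle, blue_board, tape_roll from where it was at the start of the episode above 0.02 m).
It also fails if it takes over 45 s, if anything falls off the work surface, if the arm or the gripper's body presses on something with over 40 N, if the wrist force passes 120 N, or if a joint passes its speed limit or range.

ROBOT

A 6-joint arm with a two-finger parallel gripper is mounted at the origin on a cart in front of the work surface, level with it; the furniture and walls round the work are solid. World frame = base frame: x ahead of the robot, y to its left, z up, the work surface at z = 0. Lengths are in m, angles in rad, forces in N, time in s.
With the tool pointing down it reaches from about 0.3 to 1 m from the base axis. Payload 5.1 kg.
Tool frame: the origin (TCP) lies on the centre line of the jaws, within the pads' length; the fingertips stand 25 mm ahead of it and the grasp point (between the pads) lies 6 mm ahead of it (ctrl.nose_length is the distance from the TCP to the fingertips, in m); z points along the fingers, y is the line along which they close (so a half turn about z gives the same grasp; the last joint's range is limited). The gripper opens to 95 mm and grips with 3 to 60 N. Pads are 20 mm wide; open, the fingers measure 119 mm over their backs; the gripper's body (75 mm by 180 mm) begins 59 mm behind the grasp point.
Start: joints at [1.019, 0.124, 1.65, -0, 1.367, -0.083], TCP at [0.294, 0.58, 0.21] pointing down, gripper open.
Joint ranges: [-2.61, 2.61], [-1.02, 2.33], [0.03, 2.71], [-1.35, 4.49], [0.32, 2.68], [-2.91, 2.91]. Speed limits (rad/s): [2.57, 2.57, 3.14, 3.14, 3.14, 3.14].

INTERFACE

Orientations are given as a 3x3 rotation matrix whose columns are the frame's x, y, z axes.
In Python, from station import ctrl gives the robot as it stands.
- The arm moves only by the tool jog_arm, never from a script. Its argument "increments" is one flat list of numbers, 7 for each row, row after row: the shift along the world's x, y, z in cm, then the turn, a rotation vector about the world's x, y, z in degrees, then the opening, from 0 (shut) to 1 (fully open). A call has 1 to 10 rows; each row is the pose to reach, as a shift and turn from the pose commanded when the call began; what a row does not reach only later rows make up. A row lasts 1/10 s, in which the tool goes at most 50 mm and 8.59 degrees, less where a joint would pass 70% of its speed; a pose out of reach is approached as far as the arm can. A call with a gripper value outside its range is refused whole. The fingers move at their own pace and stop on an object; the grip force is fixed at half the most. Time passes only in rows, so rows that repeat a pose let the fingers close. It gives the time, the measured TCP pose, the force, the opening and the grip force at its end, in the units of the state.
- ctrl.state(): the state, without advancing time (a new reading comes with each control period).
- ctrl.read_camera(name): name is "scene" or "top" or "wrist"; returns a dict with "color" (384x512x3 uint8, red, green, blue), "mtx" (3x3 intrinsics, pixels), "eye" and "attitude" of the camera in the world; the wrist camera has in their place "tool_from_camera" (4x4, takes a point from camera to tool coordinates, whose origin is the TCP and whose axes are the flange's). Camera axes: x right, y up, looking along -z (the intrinsics and any distortion apply to the point x, -y, -z); pixel columns grow to the right and rows downward; lengths in m; the calibration is good to about 2 mm. The wrist camera is an equidistant fisheye: a pixel r from the principal point sees the ray r / f radians off the axis. A picture is of the moment at which its call begins: read the wrist's pose just before it. There is no depth.
- ctrl.finish_job(): hands the job in; it is judged then, once.
The state is a dict: "time_s": time; "joint_pos": joint angles; "qvel": joint speeds; "joint_torque": joint torques, N m; "eef_pos": TCP position; "ee_rot": TCP orientation; "wrist_force": force on the tool from outside, world axes, zero at the start; "ft_torque": the same for the moment, N m; "grip_width": opening from 0.0 (shut) to 1.0 (fully open); "gripper_force": force on a finger pad.
Only numpy, scipy, OpenCV 4.12 (cv2) and the standard library are available. Lean on these libraries where they do the work, as an engineer would, in place of code of your own. Each camera call takes 0.05 s, during which the arm holds its last target. There are 200 camera calls.

## Working session

There is one attempt and no reset: what is moved stays moved. The work goes in short steps, Python scripts to look and compute and a tool call to move; the robot and the scene stay as the last step left them, time stands still between calls to the robot, and variables do not carry over. Pictures are saved under pics/ and viewed, at most 10 in all, crops included, and the job is handed in when it is done.

Besides the shell and the picture viewer there is one more tool, called after "Call:" as name(argument=value, ...), one argument or row to a line, values as JSON. jog_arm: Moves the arm, as the interface text tells. Its arguments: {"type":"object","properties":{"increments":{"type":"array","items":{"type":"number"}}},"required":["increments"]}

```bash
mkdir -p pics
cat > h.py <<'E'
import numpy as np, cv2
from station import ctrl
def ray(cam,u,v):
    K=np.array(cam["mtx"]);d=np.array([(u-K[0,2])/K[0,0],-(v-K[1,2])/K[1,1],-1.0]);return np.array(cam["attitude"])@d
def hit(cam,u,v,z):
    e=np.array(cam["eye"]);d=ray(cam,u,v);return e+d*(z-e[2])/d[2]
def proj(cam,p):
    K=np.array(cam["mtx"]);c=np.array(cam["attitude"]).T@(np.array(p)-np.array(cam["eye"]));return K[0,2]-K[0,0]*c[0]/c[2],K[1,2]+K[1,1]*c[1]/c[2]
E
python3 - <<'E'
from h import *
import pickle
for n in("scene","top"):
    c=ctrl.read_camera(n);pickle.dump(c,open(n+".pkl","wb"));print(n,[ (k,np.round(v,4).tolist()) for k,v in c.items() if k!="color"])
    cv2.imwrite(f"pics/{n}.png",cv2.resize(c["color"][...,::-1],(800,600),interpolation=cv2.INTER_CUBIC))
print(ctrl.state()["ee_rot"])
E
```

```text
scene [('mtx', [[479.636, 0.0, 260.7119], [0.0, 479.636, 189.8673], [0.0, 0.0, 1.0]]), ('eye', [0.0188, -0.7192, 0.8821]), ('attitude', [[0.8831, 0.2777, -0.3782], [-0.4691, 0.5386, -0.6999], [0.0094, 0.7955, 0.6059]])]
top [('mtx', [[431.5584, 0.0, 256.1051], [0.0, 431.5584, 190.683], [0.0, 0.0, 1.0]]), ('eye', [0.3836, 0.2536, 1.0978]), ('attitude', [[0.016, 0.9873, -0.158], [-0.9995, 0.0199, 0.0231], [0.026, 0.1576, 0.9872]])]
[[-8.92130031e-01  4.51777617e-01 -9.96255930e-04]
 [ 4.51778685e-01  8.92128612e-01 -1.59992616e-03]
 [ 1.65977590e-04 -1.87742937e-03 -9.99998224e-01]]
```

View pics/top.png

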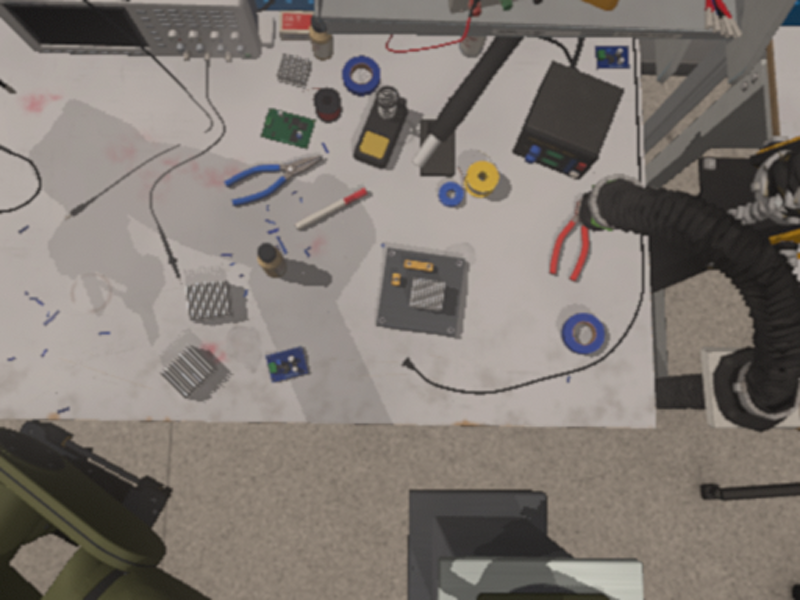

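View pics/scene.png

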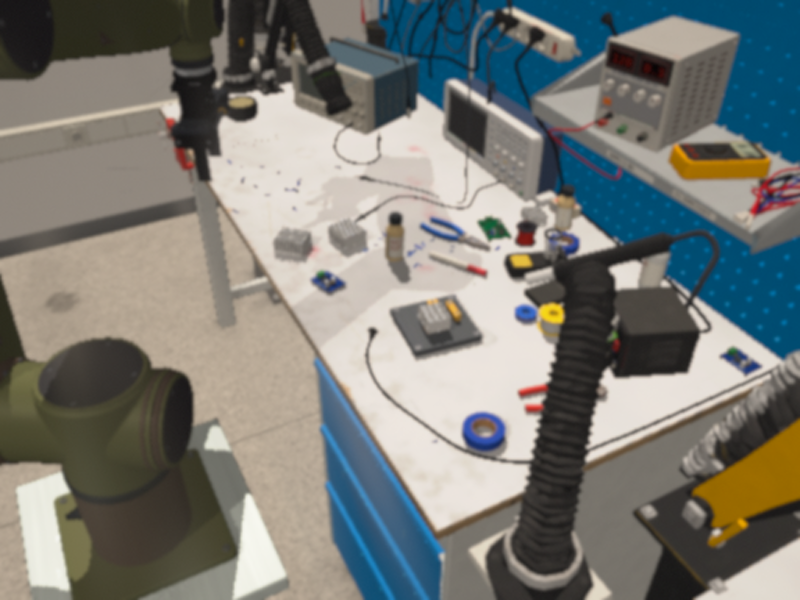

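Run:
```python
from h import *
import pickle
c=pickle.load(open("top.pkl","rb"))
cv2.imwrite("pics/crop.png",cv2.resize(c["color"][148:222,230:310][...,::-1],(640,592),interpolation=cv2.INTER_CUBIC))
for u,v in((385,243),(468,252),(462,337),(377,326),(428,293)): print(u,v,np.round(hit(c,u*.64,v*.64,.014),3))
```

```text
385 243 [0.648 0.255 0.014]
468 252 [0.636 0.117 0.014]
462 337 [0.495 0.127 0.014]
377 326 [0.51  0.265 0.014]
428 293 [0.566 0.183 0.014]
```

View pics/crop.png

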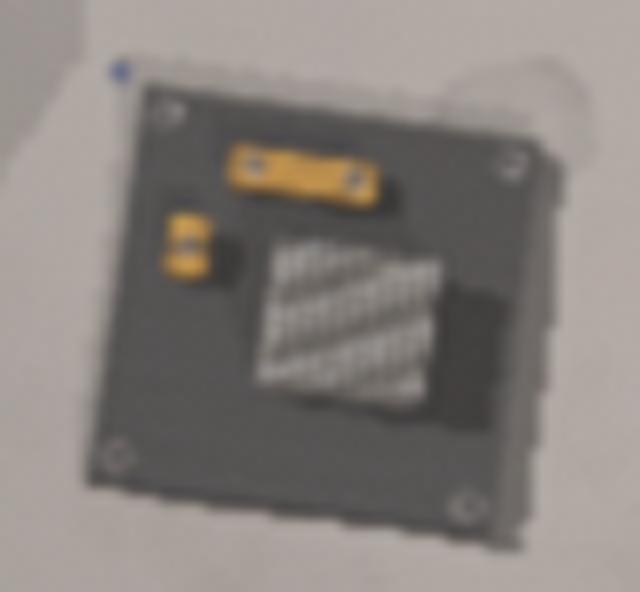

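```bash
cat > fit.py <<'E'
from h import *
import pickle
c=pickle.load(open("top.pkl","rb"))
f=lambda pts,z:np.array([hit(c,230+u/8-.44,148+v/8-.44,z)[:2] for u,v in pts])
def rect(P,dx,dy): # P: order (+x+y),(+x-y),(-x-y),(-x+y)
    M=np.array([[dx,dy],[dx,-dy],[-dx,-dy],[-dx,dy]])/2
    q=P-P.mean(0);a=np.arctan2((M[:,0]*q[:,1]-M[:,1]*q[:,0]).sum(),(M*q).sum());R=np.array([[np.cos(a),-np.sin(a)],[np.sin(a),np.cos(a)]])
    return P.mean(0),a,R,np.abs(q-M@R.T).max()
E
python3 - <<'E'
from fit import *
C,a,R,e=rect(f([(145,85),(543,145),(500,540),(88,485)],.014),.13,.13);print("fix",C.round(4),np.degrees(a).round(2),e.round(4))
S,b,_,e2=rect(f([(275,237),(442,262),(425,405),(258,382)],.046),.044,.05);print("sink",S.round(4),np.degrees(b).round(2),e2.round(4),"in fix",(R.T@(S-C)).round(4))
for n,p in(("rail",(302,165)),("stop",(186,235))): print(n,(R.T@(f([p],.028)[0]-C)).round(4))
print("pad",(C+R@[-.01,-.01]).round(4),"home",(C+R@[.012,.012]).round(4))
for p in((265,275),):print(hit(c,p[0]*.64,p[1]*.64,0))
E
```

```text
fix [0.5684 0.1943] -6.73 0.001
sink [0.5602 0.1865] -6.67 0.0013 in fix [-0.0072 -0.0087]
rail [0.0436 0.012 ]
stop [0.0161 0.0453]
pad [0.5573 0.1856] home [0.5818 0.2048]
[0.59312777 0.45151596 0.        ]
```

Call:
jog_arm(
  increments=[2.6, -3.9, 0, 0, 0, 2, 0, 5.2, -7.8, 0, 0, 0, 4, 0, 8, -11.8, 0, 0, 0, 6, 0, 10.6, -15.8, 0, 0, 0, 8, 0, 13.2, -19.7, 0, 0, 0, 10, 0, 15.8, -23.6, 0, 0, 0, 12, 0, 18.5, -27.6, 0, 0, 0, 14, 0, 21, -31.5, 0, 0, 0, 16, 0, 24, -35.5, -1, 0, 0, 18, 0, 26.4, -39.4, -2, 0, 0, 20.1, 0],
)

```text
time_s: 1.1
eef_pos: [0.5588, 0.1841, 0.1895]
ee_rot: [[-0.993, 0.116, 0.001], [0.116, 0.993, 0.0], [-0.001, 0.0, -1.0]]
wrist_force: [0.6, 0.7, 0.0]
grip_width: 0.218
gripper_force: 0.0
```

Call:
jog_arm(
  increments=[0, 0, 0, 0, 0, 0, 0, 0, 0, -1, 0, 0, 0, 0, 0, 0, -2, 0, 0, 0, 0, 0, 0, -2, 0, 0, 0, 0, 0, 0, -2, 0, 0, 0, 0],
)

```text
time_s: 1.6
eef_pos: [0.5568, 0.1869, 0.1689]
ee_rot: [[-0.993, 0.116, -0.001], [0.116, 0.993, -0.0], [0.001, -0.0, -1.0]]
wrist_force: [-0.9, 0.1, 0.2]
grip_width: 0.006
gripper_force: 0.0
```

```bash
cat >> h.py <<'E'
def wrist(name,crop=None):
    s=ctrl.state();c=ctrl.read_camera("wrist");T=np.array(c["tool_from_camera"]);R=np.array(s["ee_rot"])
    c["att"]=R@T[:3,:3];c["eyew"]=R@T[:3,3]+np.array(s["eef_pos"])
    import pickle;pickle.dump(c,open("wrist.pkl","wb"))
    return c,s
def whit(c,u,v,z):
    K=np.array(c["mtx"]);x=(u-K[0,2]);y=(v-K[1,2]);r=np.hypot(x,y);th=r/K[0,0]
    d=np.array([np.sin(th)*x/r,-np.sin(th)*y/r,-np.cos(th)]);d=c["att"]@d;e=c["eyew"];return e+d*(z-e[2])/d[2]
def wproj(c,p):
    K=np.array(c["mtx"]);q=c["att"].T@(np.array(p)-c["eyew"]);rr=np.hypot(q[0],q[1]);th=np.arctan2(rr,-q[2]);return K[0,2]+K[0,0]*th*q[0]/rr,K[1,2]-K[0,0]*th*q[1]/rr
E
python3 - <<'E'
from h import *
c,s=wrist("a");print(np.round(s["eef_pos"],4),np.round(s["ee_rot"],3).tolist(),np.round(s["wrist_force"],1),s["grip_width"],s["time_s"])
print(np.round(c["tool_from_camera"],3).tolist(),np.round(c["mtx"],1).tolist())
cv2.imwrite("pics/w1.png",cv2.resize(c["color"][...,::-1],(800,600),interpolation=cv2.INTER_CUBIC))
E
```

```text
[0.5568 0.1869 0.1689] [[-0.993, 0.116, -0.001], [0.116, 0.993, -0.0], [0.001, -0.0, -1.0]] [-0.9  0.1  0.2] 0.006078336816108833 1.6
[[0.001, 0.966, 0.258, 0.073], [1.0, -0.001, 0.001, 0.0], [0.001, 0.258, -0.966, -0.176], [0.0, 0.0, 0.0, 1.0]] [[297.3, 0.0, 257.9], [0.0, 297.3, 189.1], [0.0, 0.0, 1.0]]
```

View pics/w1.png

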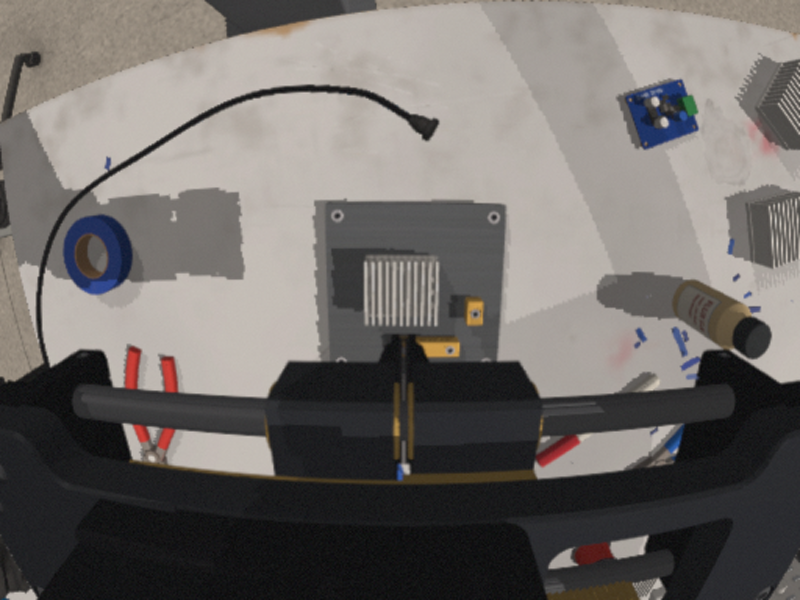

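Run:
```python
from h import *
import pickle
c=pickle.load(open("wrist.pkl","rb"))
cv2.imwrite("pics/w1c.png",cv2.resize(c["color"][120:235,195:330][...,::-1],None,fx=5,fy=5,interpolation=cv2.INTER_CUBIC))
```

```text
(no output)
```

View pics/w1c.png

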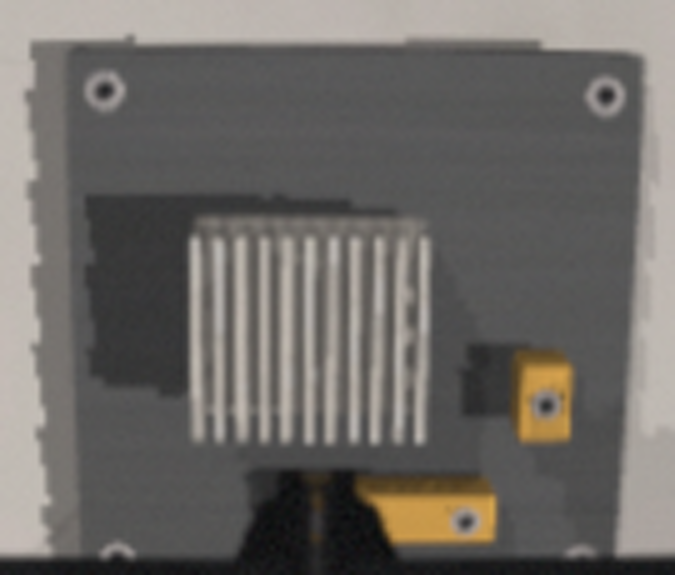

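Run:
```python
from fit import *
w=pickle.load(open("wrist.pkl","rb"))
g=lambda u,v,z:whit(w,195+u/5-.4,120+v/5-.4,z)[:2]
S,b,Rs,e=rect(np.array([g(426,443,.046),g(192,443,.046)*1,g(190,237,.046),g(430,235,.046)])[[0,1,2,3]],.044,.05)
print("sink",S.round(4),np.degrees(b).round(2),e.round(4))
A,B=g(68,47,.014),g(642,55,.014);d=B-A;print("edge",np.linalg.norm(d),"yaw",np.degrees(np.arctan2(d[1],d[0]))-90)
a=np.arctan2(d[1],d[0])-np.pi/2;R=np.array([[np.cos(a),-np.sin(a)],[np.sin(a),np.cos(a)]])
C=(A+B)/2+R@[.065,0];print("fix",C.round(4))
for n,p,z in(("railface",(430,490),.028),("stopface",(516,400),.028),("rail+y",(496,515),.028),("stop",(545,398),.028),("sink",None,0)):
    q=S if p is None else g(*p,z);print(n,(R.T@(q-C)).round(4))
print("hm",(C+R@[.012,.012]).round(4),"pad",(C+R@[-.01,-.01]).round(4))
```

```text
sink [0.5624 0.1847] -6.61 0.0006
edge 0.12874265364445195 yaw -7.210371171138263
fix [0.5695 0.1935]
railface [0.0334 0.018 ]
stopface [0.0118 0.0367]
rail+y [0.0395 0.0334]
stop [0.0113 0.0432]
sink [-0.0059 -0.0097]
hm [0.5829 0.2039] pad [0.5583 0.1849]
```

Call:
jog_arm(
  increments=[0.3, -0.2, -3, 0, 0, 0, 0, 0.3, -0.2, -6, 0, 0, 0, 0, 0.3, -0.2, -8, 0, 0, 0, 0, 0.3, -0.2, -9, 0, 0, 0, 0, 0.3, -0.2, -9.3, 0, 0, 0, 0, 0.3, -0.2, -9.5, 0, 0, 0, 0, 0.3, -0.2, -9.7, 0, 0, 0, 0, 0.3, -0.2, -9.8, 0, 0, 0, 0, 0.3, -0.2, -9.9, 0, 0, 0, 0, 0.3, -0.2, -9.9, 0, 0, 0, 0],
)

```text
time_s: 2.65
eef_pos: [0.5609, 0.1839, 0.0709]
ee_rot: [[-0.993, 0.118, 0.001], [0.118, 0.993, 0.0], [-0.001, 0.0, -1.0]]
wrist_force: [-0.2, 0.5, 0.4]
grip_width: 0.007
gripper_force: 0.0
```

Call:
jog_arm(
  increments=[0, 0, -0.1, 0, 0, 0, 0, 0, 0, -0.2, 0, 0, 0, 0, 0, 0, -0.3, 0, 0, 0, 0, 0, 0, -0.3, 0, 0, 0, 0],
)

```text
time_s: 3.05
eef_pos: [0.5605, 0.1838, 0.0673]
ee_rot: [[-0.993, 0.118, -0.0], [0.118, 0.993, -0.0], [0.0, -0.0, -1.0]]
wrist_force: [0.2, 0.6, -0.7]
grip_width: 0.006
gripper_force: 0.0
```

Call:
jog_arm(
  increments=[0, 0, -0.1, 0, 0, 0, 0, 0, 0, -0.2, 0, 0, 0, 0, 0, 0, -0.3, 0, 0, 0, 0, 0, 0, -0.3, 0, 0, 0, 0],
)

```text
time_s: 3.45
eef_pos: [0.5606, 0.1838, 0.0643]
ee_rot: [[-0.993, 0.118, -0.0], [0.118, 0.993, -0.0], [0.0, -0.0, -1.0]]
wrist_force: [0.5, 0.0, -0.0]
grip_width: 0.004
gripper_force: 0.0
```

Run:
```python
from h import *
print(ctrl.nose_length)
c,s=wrist("a");print(np.round(s["eef_pos"],4),np.round(s["wrist_force"],1))
cv2.imwrite("pics/w2.png",cv2.resize(c["color"][130:240,180:340][...,::-1],None,fx=5,fy=5,interpolation=cv2.INTER_CUBIC))
```

```text
0.025
[0.5606 0.1838 0.0643] [ 0.5  0.  -0. ]
```

View pics/w2.png

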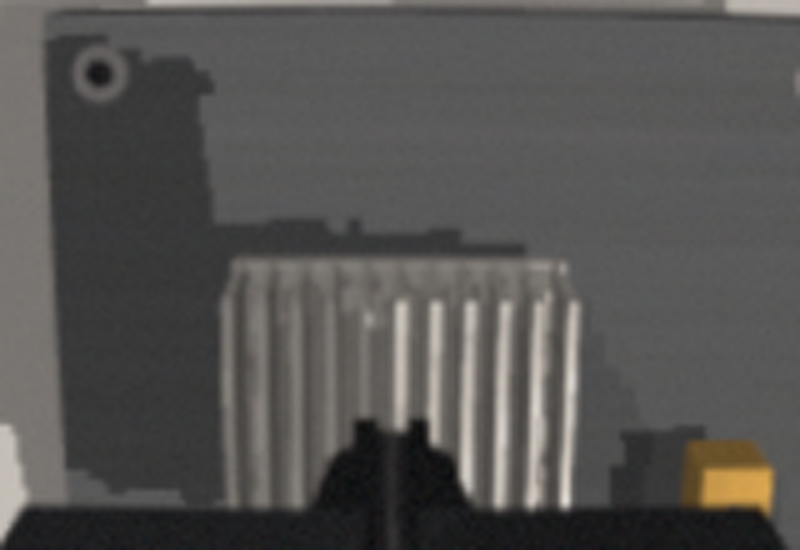

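Run:
```python
from h import *
s=ctrl.state();import pickle
c=pickle.load(open("wrist.pkl","rb"));R=np.array(s["ee_rot"]);p=np.array(s["eef_pos"])
P=lambda q:[round((wproj(c,q)[i]-o)*5) for i,o in((0,180),(1,130))]
for x,y in((.01,.004),(.01,-.004),(.01,.012),(-.01,0)): print("tip",x,y,P(p+R@[x,y,.025]))
a=np.radians(-6.7);Rf=np.array([[np.cos(a),-np.sin(a)],[np.sin(a),np.cos(a)]])
for z in(.046,.040,.025,.019,.02,.014):print(z,[P(np.r_[np.array([.5624,.1847])+Rf@[-.022,y],z]) for y in(-.025,.025)])
```

```text
tip 0.01 0.004 [418, 357]
tip 0.01 -0.004 [361, 357]
tip 0.01 0.012 [475, 357]
tip -0.01 0 [390, 488]
0.046 [[213, 299], [581, 299]]
0.04 [[218, 287], [576, 287]]
0.025 [[230, 262], [564, 262]]
0.019 [[234, 253], [560, 253]]
0.02 [[233, 254], [560, 254]]
0.014 [[237, 245], [556, 245]]
```

Call:
jog_arm(
  increments=[0, 0, -0.1, 0, 0, 0, 0, 0, 0, -0.2, 0, 0, 0, 0, 0, 0, -0.2, 0, 0, 0, 0],
)

```text
time_s: 3.8
eef_pos: [0.5605, 0.1838, 0.0623]
ee_rot: [[-0.993, 0.118, -0.0], [0.118, 0.993, -0.0], [0.0, -0.0, -1.0]]
wrist_force: [-0.2, 0.1, 0.5]
grip_width: 0.004
gripper_force: 0.0
```

Run:
```python
from h import *
s=ctrl.state();print(np.round(s["eef_pos"],4),np.round(s["wrist_force"],1))
c=ctrl.read_camera("scene");q=proj(c,np.array(s["eef_pos"])-[0,0,.025]);print(q)
x,y=int(q[0]),int(q[1]);x0=x-40;y0=y-40
cv2.imwrite("pics/s2.png",cv2.resize(c["color"][y0:y0+75,x0:x0+100][...,::-1],(800,600),interpolation=cv2.INTER_CUBIC));print(x0,y0)
w,_=wrist("b")
cv2.imwrite("pics/w3.png",cv2.resize(w["color"][160:240,210:310][...,::-1],None,fx=7,fy=7,interpolation=cv2.INTER_CUBIC))
```

```text
[0.5605 0.1838 0.0623] [-0.2  0.1  0.5]
(np.float64(277.36689023550355), np.float64(202.38871030731053))
237 162
```

View pics/s2.png

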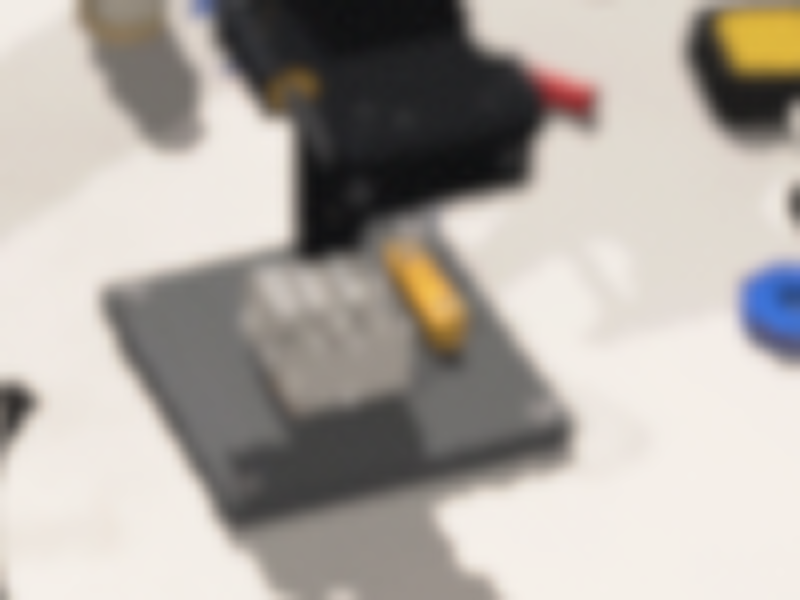

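Call:
jog_arm(
  increments=[0, 0, -0.3, 0, 0, 0, 0, 0, 0, -0.6, 0, 0, 0, 0, 0, 0, -0.8, 0, 0, 0, 0, 0, 0, -1.0, 0, 0, 0, 0, 0, 0, -1.1, 0, 0, 0, 0, 0, 0, -1.2, 0, 0, 0, 0, 0, 0, -1.2, 0, 0, 0, 0],
)

```text
time_s: 4.6
eef_pos: [0.5606, 0.1838, 0.0504]
ee_rot: [[-0.993, 0.118, -0.0], [0.118, 0.993, -0.0], [0.0, -0.0, -1.0]]
wrist_force: [-0.4, -0.1, 1.4]
grip_width: 0.006
gripper_force: 0.0
```

Call:
jog_arm(
  increments=[0, 0, -0.1, 0, 0, 0, 0, 0, 0, -0.2, 0, 0, 0, 0, 0, 0, -0.2, 0, 0, 0, 0],
)

```text
time_s: 4.9
eef_pos: [0.5606, 0.1838, 0.0484]
ee_rot: [[-0.993, 0.118, -0.0], [0.118, 0.993, -0.0], [0.0, -0.0, -1.0]]
wrist_force: [0.2, -0.4, -0.6]
grip_width: 0.003
gripper_force: 0.0
```

Call:
jog_arm(
  increments=[0, 0, -0.1, 0, 0, 0, 0, 0, 0, -0.2, 0, 0, 0, 0, 0, 0, -0.2, 0, 0, 0, 0],
)

```text
time_s: 5.2
eef_pos: [0.5606, 0.1838, 0.0463]
ee_rot: [[-0.993, 0.118, -0.0], [0.118, 0.993, -0.0], [0.0, -0.0, -1.0]]
wrist_force: [0.4, 0.2, 0.1]
grip_width: 0.003
gripper_force: 0.0
```

Call:
jog_arm(
  increments=[0, 0, -0.1, 0, 0, 0, 0, 0, 0, -0.2, 0, 0, 0, 0, 0, 0, -0.2, 0, 0, 0, 0],
)

```text
time_s: 5.5
eef_pos: [0.5605, 0.1838, 0.0443]
ee_rot: [[-0.993, 0.118, -0.0], [0.118, 0.993, -0.0], [0.0, -0.0, -1.0]]
wrist_force: [0.5, 0.8, 0.7]
grip_width: 0.004
gripper_force: 0.0
```

Run:
```python
from h import *
s=ctrl.state();print(np.round(s["eef_pos"],4),np.round(s["wrist_force"],1),np.round(s["joint_pos"],3))
w,_=wrist("b");c=ctrl.read_camera("scene")
a=cv2.resize(w["color"][165:225,180:340],(800,300),interpolation=cv2.INTER_CUBIC)
b=cv2.resize(c["color"][172:217,217:337],(800,300),interpolation=cv2.INTER_CUBIC)
cv2.imwrite("pics/c4.png",np.vstack([a,b])[...,::-1])
```

```text
[0.5605 0.1838 0.0443] [0.5 0.8 0.7] [ 0.226  0.152  1.915 -0.     1.076 -1.227]
```

View pics/c4.png

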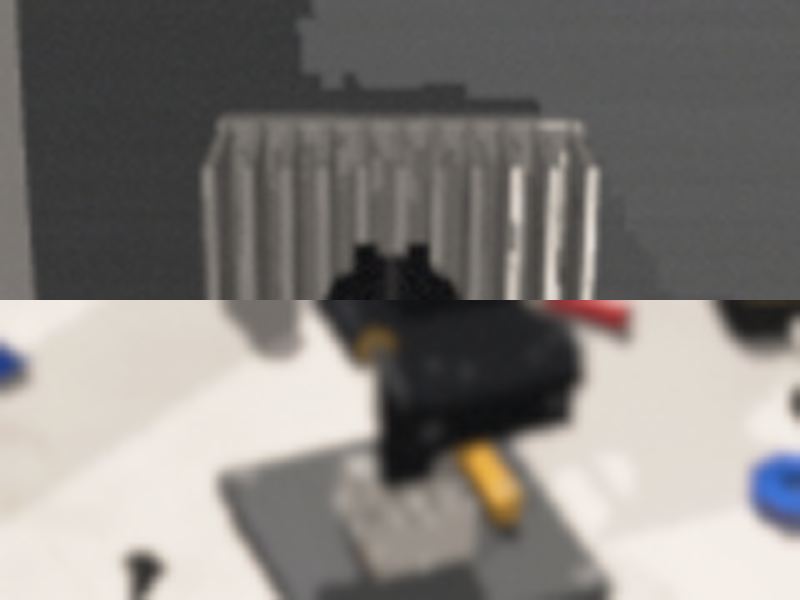

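Run:
```python
from h import *
import pickle
c=pickle.load(open("scene.pkl","rb"))
for t,v in((.0623,193.2),(.0443,199.5)):
  for dz in(-.03,-.025,-.02,-.01,0,.01): print(t,dz,np.round(proj(c,[.5605,.1838,t+dz]),1),v)
w=pickle.load(open("wrist.pkl","rb"));a=np.radians(-6.7);Rf=np.array([[np.cos(a),-np.sin(a)],[np.sin(a),np.cos(a)]])
for z in(.046,.040):
  for y in (-.025,.025): q=wproj(w,np.r_[np.array([.5624,.1847])+Rf@[-.022,y],z]);print(z,(q[0]-180)*5,(q[1]-165)*5)
```

```text
0.0623 -0.03 [277.3 203.8] 193.2
0.0623 -0.025 [277.4 202.4] 193.2
0.0623 -0.02 [277.4 201. ] 193.2
0.0623 -0.01 [277.5 198.2] 193.2
0.0623 0 [277.6 195.4] 193.2
0.0623 0.01 [277.7 192.5] 193.2
0.0443 -0.03 [277.1 208.7] 199.5
0.0443 -0.025 [277.2 207.4] 199.5
0.0443 -0.02 [277.2 206. ] 199.5
0.0443 -0.01 [277.3 203.2] 199.5
0.0443 0 [277.4 200.5] 199.5
0.0443 0.01 [277.5 197.7] 199.5
0.046 194.77807882510433 166.0295057633921
0.046 601.1976322354923 165.98116880742396
0.04 200.7497140732582 152.44332554005496
0.04 594.8144693931857 152.40735013275994
```

Call:
jog_arm(
  increments=[0, 0, -0.1, 0, 0, 0, 0, 0, 0, -0.1, 0, 0, 0, 0],
)

```text
time_s: 5.8
eef_pos: [0.5606, 0.1838, 0.0434]
ee_rot: [[-0.993, 0.118, -0.0], [0.118, 0.993, -0.0], [0.0, -0.0, -1.0]]
wrist_force: [0.5, 1.0, -0.1]
grip_width: 0.004
gripper_force: 0.0
```

Call:
jog_arm(
  increments=[0, 0, -0.1, 0, 0, 0, 0, 0, 0, -0.1, 0, 0, 0, 0],
)

```text
time_s: 6.0
eef_pos: [0.5606, 0.1838, 0.0424]
ee_rot: [[-0.993, 0.118, -0.0], [0.118, 0.993, -0.0], [0.0, -0.0, -1.0]]
wrist_force: [-1.0, 0.5, 0.5]
grip_width: 0.004
gripper_force: 0.0
```

Call:
jog_arm(
  increments=[0, 0, -0.1, 0, 0, 0, 0, 0, 0, -0.1, 0, 0, 0, 0],
)

```text
time_s: 6.2
eef_pos: [0.5606, 0.1838, 0.0414]
ee_rot: [[-0.993, 0.118, -0.0], [0.118, 0.993, -0.0], [0.0, -0.0, -1.0]]
wrist_force: [-0.2, -0.8, 0.6]
grip_width: 0.003
gripper_force: 0.0
```

Call:
jog_arm(
  increments=[0, 0, -0.1, 0, 0, 0, 0, 0, 0, -0.1, 0, 0, 0, 0],
)

```text
time_s: 6.4
eef_pos: [0.5607, 0.1839, 0.0409]
ee_rot: [[-0.993, 0.118, -0.0], [0.118, 0.993, -0.0], [0.0, -0.0, -1.0]]
wrist_force: [-1.8, -0.2, 3.1]
grip_width: 0.005
gripper_force: 1.4
```

Call:
jog_arm(
  increments=[0, 0, -0.1, 0, 0, 0, 0, 0, 0, -0.2, 0, 0, 0, 0, 0, 0, -0.2, 0, 0, 0, 0],
)

```text
time_s: 6.7
eef_pos: [0.5608, 0.1839, 0.0386]
ee_rot: [[-0.993, 0.118, 0.0], [0.118, 0.993, 0.0], [-0.0, 0.0, -1.0]]
wrist_force: [-1.0, -0.5, 2.9]
grip_width: 0.005
gripper_force: 1.7
```

Call:
jog_arm(
  increments=[0, 0, -0.1, 0, 0, 0, 0, 0, 0, -0.2, 0, 0, 0, 0, 0, 0, -0.2, 0, 0, 0, 0],
)

```text
time_s: 7.0
eef_pos: [0.5607, 0.1839, 0.0364]
ee_rot: [[-0.993, 0.118, 0.0], [0.118, 0.993, 0.0], [-0.0, 0.0, -1.0]]
wrist_force: [-1.7, -0.5, 2.9]
grip_width: 0.002
gripper_force: 1.5
```

Call:
jog_arm(
  increments=[0, 0, -0.1, 0, 0, 0, 0, 0, 0, -0.1, 0, 0, 0, 0],
)

```text
time_s: 7.2
eef_pos: [0.5607, 0.1838, 0.0354]
ee_rot: [[-0.993, 0.118, 0.0], [0.118, 0.993, 0.0], [-0.0, 0.0, -1.0]]
wrist_force: [-1.8, 0.0, 3.9]
grip_width: 0.008
gripper_force: 1.5
```

Call:
jog_arm(
  increments=[0, 0, -0.1, 0, 0, 0, 0, 0, 0, -0.1, 0, 0, 0, 0],
)

```text
time_s: 7.4
eef_pos: [0.5608, 0.1838, 0.0352]
ee_rot: [[-0.993, 0.118, -0.0], [0.118, 0.993, -0.0], [0.0, -0.0, -1.0]]
wrist_force: [-3.4, -0.7, 7.7]
grip_width: 0.003
gripper_force: 3.6
```

Call:
jog_arm(
  increments=[0, 0, -0.1, 0, 0, 0, 0, 0, 0, -0.2, 0, 0, 0, 0, 0, 0, -0.2, 0, 0, 0, 0],
)

```text
time_s: 7.7
eef_pos: [0.5608, 0.1839, 0.0351]
ee_rot: [[-0.993, 0.118, -0.001], [0.118, 0.993, -0.0], [0.001, -0.001, -1.0]]
wrist_force: [-7.5, -2.2, 17.7]
grip_width: 0.006
gripper_force: 8.5
```

Call:
jog_arm(
  increments=[0, 0, 1, 0, 0, 0, 0, 0, 0, 2.5, 0, 0, 0, 0, -1.5, 0.2, 2.5, 0, 0, 0, 0, -3, 0.4, 2.5, 0, 0, 0, 0, -4, 0.6, 2.5, 0, 0, 0, 0, -4, 0.6, 2, 0, 0, 0, 0, -4, 0.6, 0, 0, 0, 0, 0, -4, 0.6, -1, 0, 0, 0, 0, -4, 0.6, -1.7, 0, 0, 0, 0, -4, 0.6, -1.7, 0, 0, 0, 0],
)

```text
time_s: 8.7
eef_pos: [0.52, 0.1895, 0.0141]
ee_rot: [[-0.993, 0.118, -0.002], [0.118, 0.993, -0.001], [0.002, -0.001, -1.0]]
wrist_force: [-0.8, -0.9, 0.2]
grip_width: 0.003
gripper_force: 0.0
```

Call:
jog_arm(
  increments=[0, 0, 0, 0, 0, 0, 0],
)

```text
time_s: 8.8
eef_pos: [0.5211, 0.1899, 0.0157]
ee_rot: [[-0.993, 0.118, 0.0], [0.118, 0.993, 0.0], [-0.0, 0.0, -1.0]]
wrist_force: [0.5, 0.6, -0.8]
grip_width: 0.009
gripper_force: 0.0
```

Call:
jog_arm(
  increments=[0, 0, -0.3, 0, 0, 0, 0, 0.4, -0.05, -0.3, 0, 0, 0, 0, 0.7, -0.09, -0.3, 0, 0, 0, 0, 1.0, -0.12, -0.3, 0, 0, 0, 0, 1.2, -0.15, -0.3, 0, 0, 0, 0, 1.4, -0.17, -0.3, 0, 0, 0, 0, 1.6, -0.2, -0.3, 0, 0, 0, 0, 1.8, -0.22, -0.3, 0, 0, 0, 0, 2.0, -0.25, -0.3, 0, 0, 0, 0, 2.2, -0.27, -0.3, 0, 0, 0, 0],
)

```text
time_s: 9.8
eef_pos: [0.5428, 0.1871, 0.0125]
ee_rot: [[-0.993, 0.118, -0.0], [0.118, 0.993, 0.0], [0.0, 0.0, -1.0]]
wrist_force: [-0.9, -0.3, 0.7]
grip_width: 0.004
gripper_force: 0.5
```

Call:
jog_arm(
  increments=[0.15, -0.02, 0, 0, 0, 0, 0, 0.3, -0.04, 0, 0, 0, 0, 0, 0.4, -0.05, 0, 0, 0, 0, 0],
)

```text
time_s: 10.1
eef_pos: [0.5468, 0.1866, 0.0125]
ee_rot: [[-0.993, 0.118, 0.0], [0.118, 0.993, -0.0], [-0.0, -0.0, -1.0]]
wrist_force: [-0.9, 0.4, 0.4]
grip_width: 0.002
gripper_force: 0.5
```

Call:
jog_arm(
  increments=[0.1, -0.01, 0, 0, 0, 0, 0, 0.2, -0.02, 0, 0, 0, 0, 0],
)

```text
time_s: 10.3
eef_pos: [0.5474, 0.1866, 0.0125]
ee_rot: [[-0.993, 0.118, -0.003], [0.118, 0.993, -0.0], [0.003, -0.0, -1.0]]
wrist_force: [-7.9, 0.7, 6.1]
grip_width: 0.006
gripper_force: 3.9
```

Call:
jog_arm(
  increments=[0.1, -0.01, 0, 0, 0, 0, 0, 0.1, -0.01, 0, 0, 0, 0, 0],
)

```text
time_s: 10.5
eef_pos: [0.5475, 0.1866, 0.0125]
ee_rot: [[-0.993, 0.118, -0.006], [0.118, 0.993, -0.0], [0.006, -0.001, -1.0]]
wrist_force: [-9.2, 0.2, 6.3]
grip_width: 0.004
gripper_force: 4.5
```

Call:
jog_arm(
  increments=[-1, 0.1, 0, 0, 0, 0, 0, -1.5, 0.2, 2, 0, 0, 0, 0, -1.5, 0.2, 4.5, 0, 0, 0, 0, 0, -2, 4.5, 0, 0, 0, 0, 2.5, -5, 4.5, 0, 0, 0, 0, 2.5, -5, 4.5, 0, 0, 0, 0, 2.5, -5, 2, 0, 0, 0, 0, 2.5, -5, 0.7, 0, 0, 0, 0, 2.5, -5, 0, 0, 0, 0, 0, 2.5, -5, 0, 0, 0, 0, 0],
)

```text
time_s: 11.5
eef_pos: [0.5732, 0.1365, 0.0109]
ee_rot: [[-0.993, 0.117, -0.003], [0.117, 0.993, -0.0], [0.003, -0.001, -1.0]]
wrist_force: [0.5, 0.1, 0.3]
grip_width: 0.004
gripper_force: 0.0
```

Run:
```python
from h import *
w,s=wrist("b");print(np.round(s["eef_pos"],4),np.round(s["wrist_force"],1),s["time_s"])
cv2.imwrite("pics/w5.png",cv2.resize(w["color"][110:230,200:360][...,::-1],None,fx=5,fy=5,interpolation=cv2.INTER_CUBIC))
```

```text
[0.5732 0.1365 0.0109] [0.5 0.1 0.3] 11.5
```

View pics/w5.png

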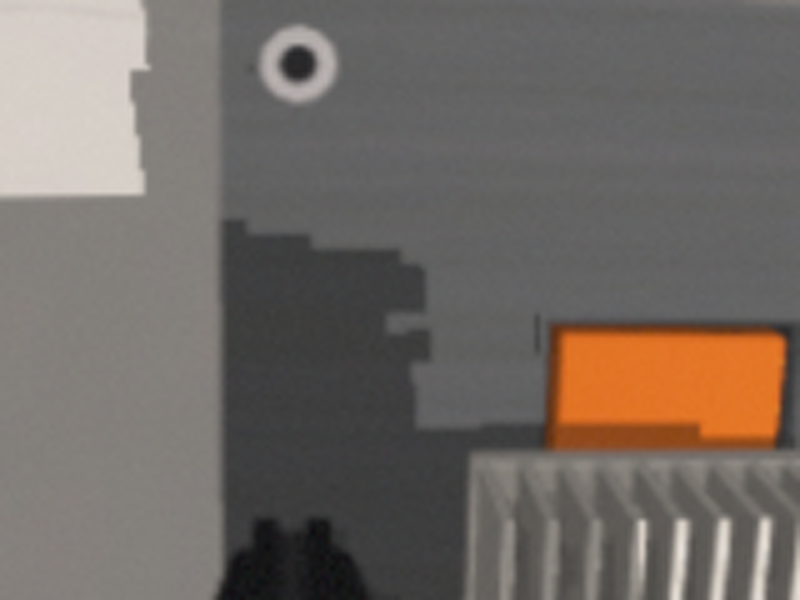

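Call:
jog_arm(
  increments=[0.06, 0.5, 0, 0, 0, 0, 0, 0.1, 0.8, 0, 0, 0, 0, 0, 0.12, 1.0, 0, 0, 0, 0, 0, 0.15, 1.2, 0, 0, 0, 0, 0, 0.17, 1.4, 0, 0, 0, 0, 0, 0.2, 1.6, 0, 0, 0, 0, 0, 0.22, 1.8, 0, 0, 0, 0, 0, 0.25, 2.0, 0, 0, 0, 0, 0, 0.27, 2.2, 0, 0, 0, 0, 0, 0.29, 2.4, 0, 0, 0, 0, 0],
)

```text
time_s: 12.55
eef_pos: [0.5777, 0.1605, 0.0125]
ee_rot: [[-0.993, 0.118, 0.0], [0.118, 0.993, 0.0], [-0.0, 0.0, -1.0]]
wrist_force: [-0.1, -0.8, 1.0]
grip_width: 0.005
gripper_force: 0.6
```

Call:
jog_arm(
  increments=[0.03, 0.2, 0, 0, 0, 0, 0, 0.05, 0.4, 0, 0, 0, 0, 0, 0.06, 0.5, 0, 0, 0, 0, 0],
)

```text
time_s: 12.85
eef_pos: [0.5782, 0.1656, 0.0125]
ee_rot: [[-0.993, 0.118, 0.0], [0.118, 0.993, 0.0], [-0.0, 0.0, -1.0]]
wrist_force: [0.3, -1.8, 1.2]
grip_width: -0.001
gripper_force: 0.6
```

Call:
jog_arm(
  increments=[0.02, 0.15, 0, 0, 0, 0, 0, 0.04, 0.3, 0, 0, 0, 0, 0],
)

```text
time_s: 13.05
eef_pos: [0.5786, 0.1684, 0.0125]
ee_rot: [[-0.993, 0.118, -0.0], [0.118, 0.993, 0.0], [0.0, 0.0, -1.0]]
wrist_force: [-0.9, -0.8, 1.2]
grip_width: 0.001
gripper_force: 0.6
```

Call:
jog_arm(
  increments=[0.02, 0.15, 0, 0, 0, 0, 0, 0.04, 0.3, 0, 0, 0, 0, 0],
)

```text
time_s: 13.25
eef_pos: [0.579, 0.1715, 0.0125]
ee_rot: [[-0.993, 0.118, -0.0], [0.118, 0.993, 0.0], [0.0, -0.0, -1.0]]
wrist_force: [-0.7, 0.0, 0.4]
grip_width: -0.001
gripper_force: 0.6
```

Call:
jog_arm(
  increments=[0.02, 0.15, 0, 0, 0, 0, 0, 0.03, 0.25, 0, 0, 0, 0, 0],
)

```text
time_s: 13.45
eef_pos: [0.579, 0.1718, 0.0127]
ee_rot: [[-0.993, 0.116, -0.001], [0.116, 0.993, -0.005], [0.001, -0.005, -1.0]]
wrist_force: [-1.9, -12.8, 5.1]
grip_width: 0.003
gripper_force: 6.1
```

Call:
jog_arm(
  increments=[-0.1, -1, 0, 0, 0, 0, 0, -0.2, -1.5, 2, 0, 0, 0, 0, -0.2, -1.5, 5, 0, 0, 0, 0, -4.3, 0, 5, 0, 0, 0, 0, -4.3, 3.6, 5, 0, 0, 0, 0, -4.3, 3.6, 4, 0, 0, 0, 0, -4.3, 3.6, 2, 0, 0, 0, 0, -4.3, 3.6, 0.7, 0, 0, 0, 0, -4.3, 3.6, 0, 0, 0, 0, 0, -4.3, 3.6, 0, 0, 0, 0, 0],
)

```text
time_s: 14.45
eef_pos: [0.5354, 0.2091, 0.0109]
ee_rot: [[-0.993, 0.118, -0.003], [0.118, 0.993, -0.001], [0.003, -0.001, -1.0]]
wrist_force: [0.0, -0.2, 0.3]
grip_width: 0.001
gripper_force: 0.0
```

Run:
```python
from h import *
w,s=wrist("b");print(np.round(s["eef_pos"],4),np.round(s["wrist_force"],1),s["time_s"])
cv2.imwrite("pics/w6.png",cv2.resize(w["color"][115:235,180:340][...,::-1],None,fx=5,fy=5,interpolation=cv2.INTER_CUBIC))
```

```text
[0.5354 0.2091 0.0109] [ 0.  -0.2  0.3] 14.45
```

Call:
jog_arm(
  increments=[0.4, -0.05, 0, 0, 0, 0, 0, 0.8, -0.1, 0, 0, 0, 0, 0, 1.1, -0.13, 0, 0, 0, 0, 0, 1.2, -0.15, 0, 0, 0, 0, 0, 1.3, -0.16, 0, 0, 0, 0, 0, 1.4, -0.17, 0, 0, 0, 0, 0],
)

```text
time_s: 15.1
eef_pos: [0.55, 0.2082, 0.0126]
ee_rot: [[-0.993, 0.118, -0.001], [0.118, 0.993, 0.0], [0.001, -0.0, -1.0]]
wrist_force: [-3.5, 0.6, 2.3]
grip_width: 0.003
gripper_force: 1.5
```

Call:
jog_arm(
  increments=[0.1, -0.01, 0, 0, 0, 0, 0, 0.2, -0.02, 0, 0, 0, 0, 0, 0.2, -0.02, 0, 0, 0, 0, 0],
)

```text
time_s: 15.4
eef_pos: [0.5501, 0.2082, 0.0125]
ee_rot: [[-0.993, 0.118, -0.006], [0.118, 0.993, -0.0], [0.006, -0.001, -1.0]]
wrist_force: [-8.7, 1.0, 7.3]
grip_width: 0.003
gripper_force: 4.2
```

Call:
jog_arm(
  increments=[-1, 0.1, 0, 0, 0, 0, 0, -2, 0.2, 2, 0, 0, 0, 0, -2, 0.2, 6, 0, 0, 0, 0, -2, 0.2, 10, 0, 0, 0, 0, -2, 0.2, 12, 0, 0, 0, 0, -2, 0.2, 12, 0, 0, 0, 0, -2, 0.2, 12, 0, 0, 0, 0],
)

```text
time_s: 16.1
eef_pos: [0.532, 0.2099, 0.1321]
ee_rot: [[-0.993, 0.118, 0.001], [0.118, 0.993, -0.0], [-0.001, -0.0, -1.0]]
wrist_force: [-0.2, -0.1, -1.0]
grip_width: 0.001
gripper_force: 0.0
```

Run:
```python
from h import *
w,s=wrist("b");print(np.round(s["eef_pos"],4),np.round(s["wrist_force"],1),s["time_s"])
cv2.imwrite("pics/w7.png",cv2.resize(w["color"][125:235,190:340][...,::-1],None,fx=5,fy=5,interpolation=cv2.INTER_CUBIC))
```

```text
[0.532  0.2099 0.1321] [-0.2 -0.1 -1. ] 16.1
```

View pics/w7.png

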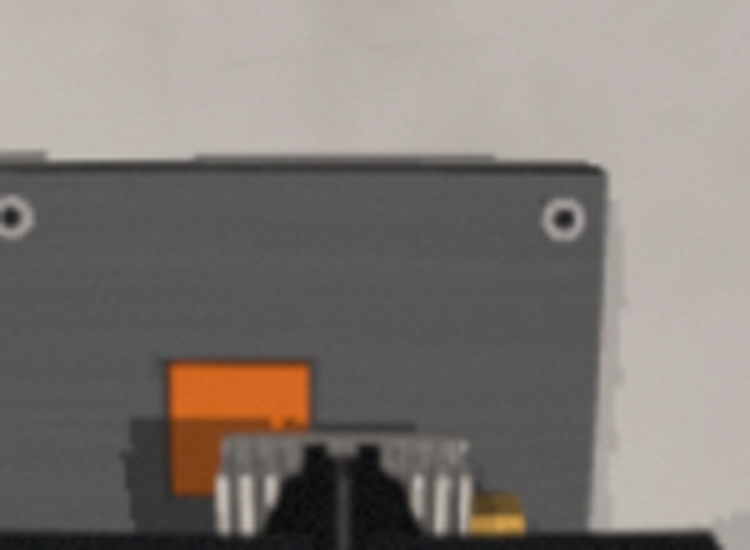

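Run:
```python
from h import *
import pickle
w=pickle.load(open("wrist.pkl","rb"));g=lambda u,v,z:whit(w,190+u/5-.4,125+v/5-.4,z)[:2]
A,B=g(-0,162,.014),g(606,168,.014);d=B-A;a=np.arctan2(d[1],d[0])-np.pi/2;print(np.degrees(a))
a=np.radians(-7);R=np.array([[np.cos(a),-np.sin(a)],[np.sin(a),np.cos(a)]]);C=np.array([.5695,.1935])
for p in((222,435,.017),(468,436,.017),(218,475,.04),(472,475,.04)):print((R.T@(g(*p)-C)).round(4))
```

```text
-7.388110665069587
[-0.0096 -0.013 ]
[-0.0097  0.038 ]
[-0.0095 -0.012 ]
[-0.0098  0.037 ]
```

The sink's edges measure x = -9.7 mm and y = -12.5 to +37.5 mm. The home values are -10, -13 and +37, so it is square and home, and the robot is clear of it.

```bash
python3 -c "
from station import ctrl
print(ctrl.finish_job())"
```

```text
the job is handed in; nothing more can be done
None
```

The heat sink was pressed flat and slid home against the back rail and side stop, then released and handed in; my last wrist-camera measurement put its edges within about 1 mm of home and square, but the judged result wasn't shown.

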